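Kit the shock-absorber rebuild caddy

TASK

Kit up the caddy for this shock-absorber rebuild: put the closed-faced piston in the round bay, the slotted clevis in the square bay and the long two-eyed link lengthwise in the long bay, each upright as it lay and resting flat on its bay's floor. The open collar, the solid block and the short link look much the same but belong to another job: do not move them from where they lie.

Things in the scene. Friction and masses are not known exactly. Their poses are not given: they have to be found in the camera images.
- piston_mid (a point): Piston: plain aluminium disc 44 mm in diameter, 26 mm high, with a black band round its waist and a closed top face marked with six small dark holes round a slightly larger one. Lies flat on the bench. Point at its centre, 13 mm above its underside; z is up, along its axis. About 0.11 kg.
- clevis_mid (a point): Clevis: steel block 40 x 40 mm, 32 mm high, with an open slot 16 mm wide and 18 mm deep running right across its top along its own y, leaving an ear 12 mm thick on the +x and the -x side. Slot upwards on the bench. Point at the middle of its envelope, 16 mm above its underside (in the slot); z is up. About 0.2 kg.
- link_long_mid (a point): Long link: steel dog-bone 90 mm long along its own y, 22 mm high, with a round eye 26 mm in diameter at each end (black bush, brass centre) and between them a straight bar 14 mm wide (along x). Lies flat. Point at its centre, 11 mm above its underside; z is up. About 0.15 kg.
- collar_mid (a point): Look-alike of the piston, not wanted: aluminium collar of the same 44 mm diameter and 26 mm height but an open ring with a 30 mm bore. Loose. Point at its centre, 13 mm above its underside.
- block_mid (a point): Look-alike of the clevis, not wanted: solid steel block 40 x 40 x 32 mm without a slot. Loose. Point at its centre, 16 mm above its underside.
- link_short_mid (a point): Look-alike of the long link, not wanted: the same dog-bone shape but only 62 mm long (along its y), 22 mm high, eyes 26 mm. Loose. Point at its centre, 11 mm above its underside.
- bay_round_floor (a point): Round bay: nest with a round pocket 64 mm in diameter and 6 mm deep, for the piston. Fixed grey plate with a black pocket floor, 78 (x) x 120 (y) x 10 mm, rim 13 mm above the bench. Point: centre of the pocket floor, 7 mm above the bench, z up. The three nests lie side by side along x, 80 mm apart, in any order, in a fixed aluminium tray 254 x 134 mm, wall 14 mm high.
- bay_square_floor (a point): Square bay: nest with a square pocket 60 x 60 mm and 6 mm deep, for the clevis. Fixed grey plate with a black pocket floor, 78 (x) x 120 (y) x 10 mm, rim 13 mm above the bench. Point: centre of the pocket floor, 7 mm above the bench, z up. The three nests lie side by side along x, 80 mm apart, in any order, in a fixed aluminium tray 254 x 134 mm, wall 14 mm high.
- bay_long_floor (a point): Long bay: nest with an oblong pocket 46 mm (x) by 108 mm (y) and 6 mm deep, for the long link, which lies along the bay's y (either way round). Fixed grey plate with a black pocket floor, 78 (x) x 120 (y) x 10 mm, rim 13 mm above the bench. Point: centre of the pocket floor, 7 mm above the bench, z up. The three nests lie side by side along x, 80 mm apart, in any order, in a fixed aluminium tray 254 x 134 mm, wall 14 mm high.
Not all that is in view belongs to the job. What is shaped like the part that bears piston_mid but blue is not meant.

How it is judged:
By the outcome, as a careful person would: the job done as asked, in the order asked, and still so for the second after the job is handed in, with the robot touching nothing.
It also fails if it takes over 85 s, if anything falls off the work surface, if the arm or the gripper's body presses on something with over 40 N, if the wrist force passes 120 N, or if a joint passes its speed limit or range.

ROBOT

A 7-joint arm with a two-finger parallel gripper is mounted at the origin on the work surface. World frame = base frame: x ahead of the robot, y to its left, z up, the work surface at z = 0. Lengths are in m, angles in rad, forces in N, time in s.
With the tool pointing down it reaches from about 0.4 to 0.9 m from the base axis. Payload 5.5 kg.
Tool frame: the origin (TCP) lies at the very end of the fingers, on their centre line; the grasp point (between the pads) lies 19 mm behind it; z points along the fingers, y is the direction in which the jaws open and shut (so a half turn about z gives the same grasp; the last joint's range is limited). The gripper opens to 92 mm and grips with 3 to 60 N. Pads are 19 mm wide; open, the fingers measure 130 mm over their backs; the gripper's body (75 mm by 190 mm) begins 47 mm behind the grasp point.
Start: joints at [0.263, 0.501, -0.427, 1.55, 0.221, 1.138, -0.21], TCP at [0.65, 0, 0.227] pointing down, gripper open.
Joint ranges: [-2.88, 2.88], [-0.31, 2.03], [-1.54, 1.56], [0.2, 2.42], [-1.41, 4.55], [0.19, 2.02], [-2.57, 2.57]. Speed limits (rad/s): [2.57, 2.57, 3.14, 3.14, 3.14, 3.14, 3.14].

INTERFACE

Orientations are given as a unit quaternion [x, y, z, w].
In Python, from station import bot gives the robot as it stands. The module is installed in compiled form; this text tells all that it offers.
- The arm moves only by the shell command python3 -m pendant 'ROWS' [FORCE]. ROWS is a JSON object of lists of equal length, an entry for each row: "rot": the turn, a rotation vector about the tool's x, y, z in rad, a list of three; "slide": the shift along the tool's x, y, z in m, a list of three; "grip": the opening, from 0 (shut) to 1 (fully open). In form: {"rot": [[rx, ry, rz], ...], "slide": [[x, y, z], ...], "grip": [grip, ...]}. A call has exactly 5 rows; each row is the pose to reach, as a shift and turn from the pose commanded when the call began, along the tool's axes at that moment; what a row does not reach only later rows make up. A row lasts 1/12 s, in which the tool goes at most 41.7 mm and 7.16 degrees, less where a joint would pass 70% of its speed; a pose out of reach is approached as far as the arm can. A call with a gripper value outside its range is refused whole. The fingers move at their own pace and stop on an object; FORCE is the grip in N (left out, the last holds). Time passes only in rows, so rows that repeat a pose let the fingers close, or fill a call up. It gives the time, the measured TCP pose, the force and the opening at its end, in the units of the state.
- bot.read_state(): the state, without advancing time (a new reading comes with each control period).
- bot.read_camera(name): name is "scene" or "side" or "wrist"; returns (picture, depth): 384x512x3 uint8, blue, green, red; 384x512 float32, m along the optical axis (not along the pixel's ray), 0 where there is no reading.
- bot.camera_params(name): a dict with "fx", "fy", "cx", "cy" (pixels), "dist" ([k1, k2, p1, p2, k3] as OpenCV has them; the pictures are not rectified), "R" (3x3) and "t" (3): a world point X has camera coordinates R X + t. Camera axes: x right, y down, z forward; pixel columns grow to the right and rows downward; lengths in m; the calibration is good to about 2 mm. A picture is of the moment at which its call begins: read the wrist's pose just before it. camera_params takes no time and is no camera call; for the wrist camera it gives the pose at the moment of the call.
- bot.hand_in(): hands the job in, once; it reports no verdict.
Trained networks look in the newest picture that a camera, given by its name, has taken for a name from the list of things; names that differ only in an ending like _2 or _b are one class to them, and where a whole thing is asked for, a point or a joint stands for the part that bears it (a point fixed in the world has none). Each returns a list of dicts, best first, with "p" (0 to 1); they miss things now and then, are a little off and sometimes report something else, mostly with a low value. They report only what shows in the picture. A call takes as long as a camera call. They do not tell look-alikes from the thing itself.
- bot.recognise(camera, label): "at" ([column, row] in pixels, amid what is visible of it).
- bot.trace(camera, label): "mask" (384x512 bool, what is visible of it) and "at" ([column, row] in pixels, amid what is visible of it).
The state is a dict: "t": time; "joints": joint angles; "qd": joint speeds; "effort": joint torques, N m; "eef_pos": TCP position; "orientation": TCP orientation; "contact_force": force on the tool from outside, world axes, zero at the start; "wrist_torque": the same for the moment, N m; "opening": opening from 0.0 (shut) to 1.0 (fully open).
Only numpy, scipy, OpenCV 4.12 (cv2) and the standard library are available. Lean on these libraries where they do the work, as an engineer would, in place of code of your own. Each camera call takes 0.05 s, during which the arm holds its last target. There are 200 camera calls.

## Working session

There is one attempt and no reset: what is moved stays moved. The work goes in short steps, Python scripts to look and compute and a shell command to move; the robot and the scene stay as the last step left them, time stands still between calls to the robot, and variables do not carry over. Pictures are saved under pics/ and viewed, about 12 in all and at most 16, crops included, and the job is handed in when it is done.

```bash
mkdir -p pics; cat > h.py <<'E'
import numpy as np, cv2
from station import bot
from scipy.spatial.transform import Rotation as Ro
def pts(cam,dep,P):
    K=np.array([[P['fx'],0,P['cx']],[0,P['fy'],P['cy']],[0,0,1]]);h,w=dep.shape
    g=np.stack(np.meshgrid(np.arange(w),np.arange(h)),-1).reshape(-1,1,2).astype(np.float64)
    u=cv2.undistortPoints(g,K,np.array(P['dist'])).reshape(h,w,2)
    C=np.dstack([u*dep[...,None],dep])
    return (C-np.array(P['t']))@np.array(P['R'])
E
python3 - <<'E'
from h import *
print({k:np.round(v,3) for k,v in bot.read_state().items()})
for c in ['scene','side','wrist']:
    P=bot.camera_params(c); im,d=bot.read_camera(c)
    cv2.imwrite(f'pics/{c}0.png',im); np.savez(f'{c}0.npz',im=im,d=d,X=pts(c,d,P))
    if c!='wrist' :
      print(c,-np.array(P['R']).T@P['t'])
    if c!='side':
      for l in ['piston_mid','clevis_mid','link_long_mid','collar_mid','block_mid','link_short_mid','bay_round_floor','bay_square_floor','bay_long_floor']:
        X=pts(c,d,P)
        for r in bot.recognise(c,l):
            u,v=np.round(r['at']).astype(int); print(c,l,round(r['p'],2),u,v,X[v,u].round(3))
E
```

```text
{'t': np.float64(0.0), 'joints': array([ 0.263,  0.502, -0.427,  1.551,  0.221,  1.138, -0.21 ]), 'qd': array([-0.001,  0.   , -0.   , -0.002,  0.001, -0.   , -0.001]), 'effort': array([-0.0000e+00, -5.6660e+01, -5.8160e+00, -2.7911e+01, -6.9000e-02,
        3.1000e-02,  0.0000e+00]), 'eef_pos': array([0.649, 0.   , 0.226]), 'orientation': array([ 0.707,  0.707, -0.001, -0.001]), 'contact_force': array([-0.566, -0.396, -0.118]), 'wrist_torque': array([ 0.067,  0.006, -0.018]), 'opening': np.float64(1.001)}
scene [1.1372422  0.13149882 0.65436156]
scene piston_mid 0.89 138 278 [ 0.811 -0.182  0.027]
scene piston_mid 0.77 195 189 [ 0.56  -0.147  0.025]
scene piston_mid 0.71 195 121 [ 0.299 -0.232  0.024]
scene clevis_mid 0.79 166 157 [ 0.472 -0.252  0.033]
scene link_long_mid 0.74 253 203 [ 0.578 -0.005  0.024]
scene link_long_mid 0.67 193 226 [ 0.658 -0.122  0.013]
scene collar_mid 0.71 254 202 [ 0.577 -0.003  0.027]
scene block_mid 0.79 269 171 [0.475 0.013 0.03 ]
scene link_short_mid 0.58 254 227 [0.644 0.011 0.023]
scene bay_round_floor 0.71 368 192 [0.478 0.252 0.005]
scene bay_square_floor 0.95 368 247 [0.642 0.252 0.008]
scene bay_square_floor 0.27 190 225 [ 0.659 -0.128  0.017]
scene bay_long_floor 0.96 368 217 [0.558 0.252 0.007]
side [ 0.32273286 -0.83084624  0.56380316]
wrist piston_mid 0.66 181 264 [ 0.549 -0.136  0.021]
wrist piston_mid 0.44 351 304 [ 0.785 -0.198  0.025]
wrist piston_mid 0.28 247 160 [0.64  0.008 0.022]
wrist clevis_mid 0.58 141 325 [ 0.602 -0.01   0.28 ]
wrist link_long_mid 0.97 255 249 [ 0.65  -0.113  0.022]
wrist collar_mid 0.98 174 175 [ 0.548 -0.013  0.015]
wrist block_mid 0.77 96 158 [0.46  0.012 0.03 ]
wrist link_short_mid 0.86 251 155 [0.645 0.014 0.021]
```

View pics/scene0.png

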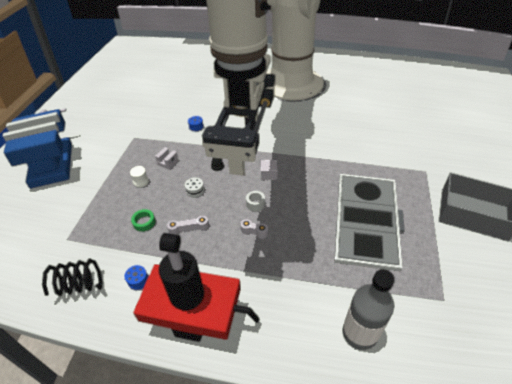

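View pics/wrist0.png

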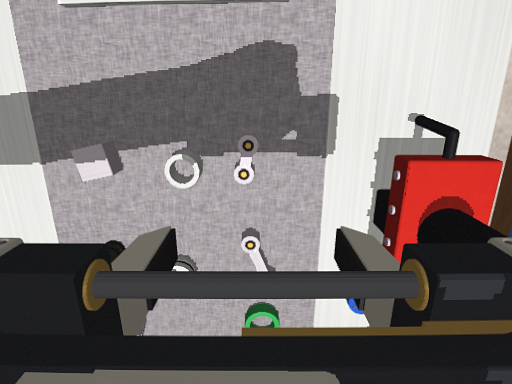

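```bash
python3 - <<'E'
from h import *
im=np.load('scene0.npz')['im']
a=cv2.resize(im[105:295,115:295],None,fx=3.1,fy=3.1,interpolation=cv2.INTER_CUBIC)
cv2.imwrite('pics/crop0.png',a)
E
```

```text
(no output)
```

View pics/crop0.png

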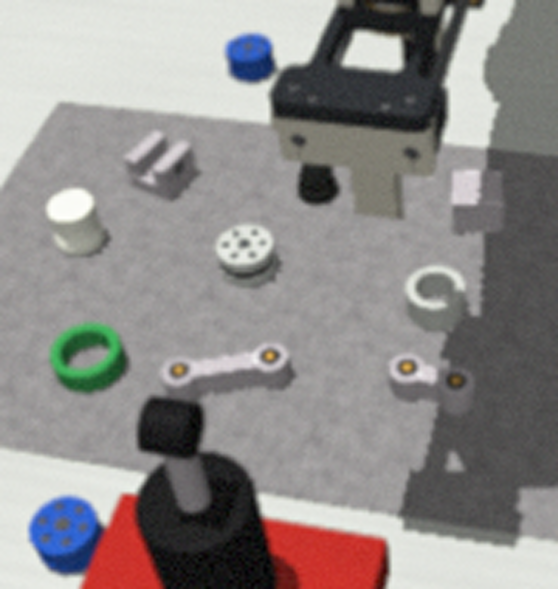

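Scene view, look-alikes. For the piston: the drilled-face disc (195,187), the open collar (254,200), two blue pistons (138,278) and (195,123), and a white cylinder (139,177). For the clevis: slotted (166,157) and solid block (267,168). For the links: long (188,224) and short (254,227). I choose the drilled disc, the slotted block and the long link, and the crop confirms all three. There is also a small black knob by (217,163) to keep clear of. The tray, from far to near, holds round, long and square bays at (368,191), (368,216) and (368,246).

```bash
python3 - <<'E'
from h import *
for c in ['scene','side','wrist']:
    X=np.load(c+'0.npz')['X'].reshape(-1,3)
    for n,x,y,r,z0,z1 in [('piston',.553,-.143,.04,.02,.032),('clevis',.465,-.255,.045,.026,.04),('link',.655,-.125,.065,.017,.028),('collar',.56,-.01,.045,.02,.032),('block',.47,.012,.04,.026,.038),('short',.645,.012,.05,.017,.028),('knob',.5,-.11,.035,.008,.15),('whitecyl',.56,-.26,.05,.03,.08)]:
        m=(np.hypot(X[:,0]-x,X[:,1]-y)<r)&(X[:,2]>z0)&(X[:,2]<z1); p=X[m]
        if len(p)<15: continue
        rc=cv2.minAreaRect((p[:,:2]*1000).astype(np.float32))
        print(c,n,len(p),'c',np.round(rc[0],1),'sz',np.round(rc[1],1),'ang',round(rc[2],1),'z',np.round(p[:,2].min(),3),np.median(p[:,2]).round(3),p[:,2].max().round(3))
X=np.load('scene0.npz')['X'];p=X.reshape(-1,3)
m=(abs(p[:,0]-.56)<.18)&(abs(p[:,1]-.25)<.1)
q=p[m&(p[:,2]>.0085)&(p[:,2]<.03)]; rc=cv2.minAreaRect((q[:,:2]*1000).astype(np.float32));print('tray',rc,np.median(q[:,2]))
im=np.load('scene0.npz')['im'];blk=(im.max(2)<50)&m.reshape(384,512)
n,l,s,ce=cv2.connectedComponentsWithStats(blk.astype(np.uint8))
for i in range(1,n):
    if s[i,4]>60:
        q=X[l==i];q=q[q[:,2]<.02];print(s[i],q.mean(0).round(4),cv2.minAreaRect((q[:,:2]*1000).astype(np.float32)))
E
```

```text
scene piston 214 c [ 544.6 -157.1] sz [41.9 43.5] ang 16.5 z 0.021 0.025 0.028
scene clevis 134 c [ 457.  -259.1] sz [40.9 42. ] ang 72.0 z 0.026 0.031 0.034
scene link 288 c [ 656.1 -134.7] sz [26.1 87.7] ang 22.4 z 0.017 0.021 0.024
scene collar 150 c [561.9  -3.9] sz [42.9 41.2] ang 8.1 z 0.02 0.025 0.028
scene block 203 c [455.1   8.9] sz [42.4 39.4] ang 9.5 z 0.026 0.031 0.034
scene short 228 c [638.8   9.7] sz [60.2 25. ] ang 82.2 z 0.017 0.021 0.025
scene whitecyl 109 c [ 542.2 -294.3] sz [22.4 34.2] ang 55.9 z 0.03 0.039 0.042
side piston 298 c [ 543.6 -158.4] sz [44.5 40.8] ang 74.6 z 0.02 0.025 0.027
side clevis 360 c [ 456.6 -262.1] sz [43.3 39.5] ang 73.5 z 0.026 0.03 0.034
side link 295 c [ 654.9 -138.1] sz [27.5 87.4] ang 23.4 z 0.017 0.021 0.023
side collar 138 c [559.2  -8.1] sz [41.2 41.9] ang 15.6 z 0.02 0.024 0.027
side block 228 c [454.8   4.4] sz [40.6 40.9] ang 12.4 z 0.026 0.03 0.033
side short 144 c [638.6   6.5] sz [64.3 24.7] ang 79.0 z 0.017 0.021 0.023
side whitecyl 149 c [ 542.6 -295.6] sz [20.7 33.2] ang 54.1 z 0.036 0.039 0.041
wrist piston 99 c [ 549.1
[... 226 characters left out ...]
54.4   6.6] sz [41.4 39.7] ang 12.9 z 0.026 0.031 0.034
wrist short 794 c [638.4   8.8] sz [61.  24.8] ang 80.7 z 0.017 0.021 0.023
tray ((559.2444458007812, 255.5360107421875), (258.4456787109375, 146.7852783203125), 0.9608168005943298) 0.012367730738899626
[355 183  25  17 285] [0.4764 0.2495 0.007 ] ((475.6808166503906, 249.06033325195312), (56.16585922241211, 51.752315521240234), 71.75981140136719)
[345 208  46  18 528] [0.5562 0.2503 0.0065] ((555.633056640625, 250.79737854003906), (38.57279586791992, 101.24095153808594), 0.5475170612335205)
[355 235  27  22 502] [0.6381 0.2518 0.0071] ((636.7822875976562, 252.04595947265625), (51.82551574707031, 54.579124450683594), 1.9121615886688232)
```

```bash
python3 - <<'E'
from h import *
D=np.load('scene0.npz');print('knob',D['X'][158:170:3,217].round(3).tolist(),D['X'][163,210:226:3].round(3).tolist())
for c in ['scene','side']:
    X=np.load(c+'0.npz')['X'].reshape(-1,3)
    q=X[(np.hypot(X[:,0]-.457,X[:,1]+.261)<.027)]
    for a in (-17,73):
        d=np.array([np.cos(np.radians(a)),np.sin(np.radians(a))]); s=(q[:,:2]-[.457,-.261])@d
        print(c,a,[(b,round(float(np.median(q[abs(s-b/1000)<.003,2])),3)) for b in range(-18,19,6)])
    q=X[(np.hypot(X[:,0]-.5,X[:,1]+.11)<.06)&(X[:,2]>.028)&(X[:,2]<.1)];print(c,'above',len(q),q.min(0) if len(q) else 0,q.max(0) if len(q) else 0)
im=np.load('side0.npz')['im'];cv2.imwrite('pics/side1.png',cv2.resize(im,None,fx=1.5,fy=1.5))
E
```

```text
knob [[0.455, -0.122, 0.034], [0.459, -0.122, 0.028], [0.463, -0.121, 0.022], [0.464, -0.122, 0.012]] [[0.44, -0.149, 0.001], [0.459, -0.133, 0.02], [0.46, -0.125, 0.022], [0.46, -0.117, 0.023], [0.449, -0.113, 0.014], [0.433, -0.11, 0.001]]
scene -17 [(-18, 0.027), (-12, 0.024), (-6, 0.023), (0, 0.025), (6, 0.025), (12, 0.023), (18, 0.013)]
scene 73 [(-18, 0.03), (-12, 0.031), (-6, 0.022), (0, 0.006), (6, 0.004), (12, 0.029), (18, 0.018)]
scene above 30 [ 0.44996463 -0.13632823  0.02808875] [ 0.46281431 -0.11505761  0.03412154]
side -17 [(-18, 0.027), (-12, 0.023), (-6, 0.024), (0, 0.023), (6, 0.023), (12, 0.024), (18, 0.025)]
side 73 [(-18, 0.018), (-12, 0.03), (-6, 0.001), (0, 0.0), (6, 0.023), (12, 0.03), (18, 0.031)]
side above 57 [ 0.44291344 -0.14161073  0.02824731] [ 0.45955839 -0.11996659  0.03524207]
```

View pics/side1.png

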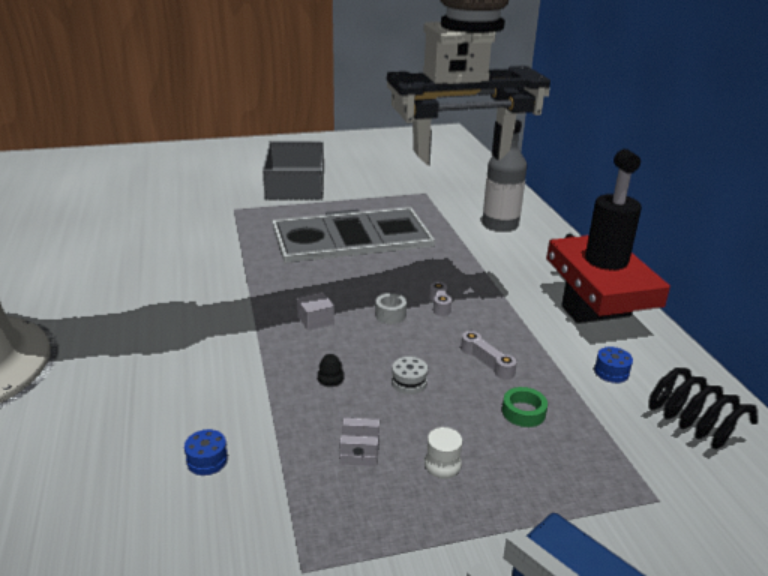

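```bash
python3 -m pendant '{"rot":[[0,0,0],[0,0,0],[0,0,0],[0,0,0],[0,0,0]],"slide":[[-0.158,-0.105,0.1],[-0.158,-0.105,0.1],[-0.158,-0.105,0.1],[-0.158,-0.105,0.1],[-0.158,-0.105,0.1]],"grip":[1,1,1,1,1]}' 30
python3 -m pendant '{"rot":[[0,0,0],[0,0,0],[0,0,0],[0,0,0],[0,0,0]],"slide":[[0,0,0],[0,0,0],[0,0,0],[0,0,0],[0,0,0]],"grip":[1,1,1,1,1]}'
python3 - <<'E'
from h import *
P=bot.camera_params('wrist');im,d=bot.read_camera('wrist');X=pts('wrist',d,P)
cv2.imwrite('pics/w1.png',im)
p=X.reshape(-1,3)
for n,x,y,r,z0,z1 in [('piston',.544,-.158,.032,.02,.032),('clevis',.457,-.261,.035,.026,.04),('link',.655,-.137,.055,.017,.028)]:
    q=p[(np.hypot(p[:,0]-x,p[:,1]-y)<r)&(p[:,2]>z0)&(p[:,2]<z1)]
    if len(q)>15: print(n,len(q),cv2.minAreaRect((q[:,:2]*1000).astype(np.float32)))
E
```

```text
t: 1.47
eef_pos: [0.547, -0.1547, 0.1291]
orientation: [0.707, 0.707, 0.0, 0.0]
contact_force: [1.2, -1.4, 0.3]
opening: 0.995
t: 1.88
eef_pos: [0.5495, -0.1519, 0.1304]
orientation: [0.706, 0.708, 0.001, 0.001]
contact_force: [-0.4, 0.5, 0.5]
opening: 1.005
piston 1715 ((543.1159057617188, -157.04005432128906), (43.10548400878906, 43.246158599853516), 59.93907928466797)
clevis 314 ((458.8966369628906, -275.91583251953125), (13.06200885772705, 25.736164093017578), 72.0392074584961)
link 1881 ((654.3922119140625, -136.2535400390625), (26.082931518554688, 88.80168914794922), 23.100557327270508)
```

View pics/w1.png

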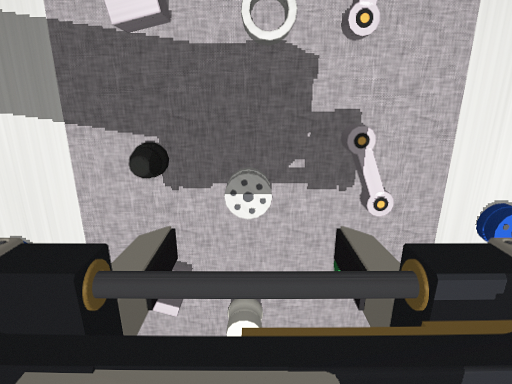

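The wrist view shows the closed, drilled piston at (248,194) between the open fingers, with the knob at (149,160) clear of them. Next I descend and grip.

```bash
python3 -m pendant '{"rot":[[0,0,0],[0,0,0],[0,0,0],[0,0,0],[0,0,0]],"slide":[[-0.0055,-0.0065,0.035],[-0.0055,-0.0065,0.07],[-0.0055,-0.0065,0.1],[-0.0055,-0.0065,0.12],[-0.0055,-0.0065,0.12]],"grip":[1,1,1,1,1]}' 30
python3 -m pendant '{"rot":[[0,0,0],[0,0,0],[0,0,0],[0,0,0],[0,0,0]],"slide":[[0,0,0],[0,0,0],[0,0,0],[0,0,0],[0,0,0]],"grip":[0.3,0,0,0,0]}' 30
python3 -m pendant '{"rot":[[0,0,0],[0,0,0],[0,0,0],[0,0,0],[0,0,0]],"slide":[[0,0,0],[0,0,0],[0,0,0],[0,0,0],[0,0,0]],"grip":[0,0,0,0,0]}' 30
```

```text
t: 2.35
eef_pos: [0.5386, -0.1571, 0.0057]
orientation: [0.706, 0.708, -0.002, -0.003]
contact_force: [-1.1, 0.5, -1.3]
opening: 1.0
t: 2.77
eef_pos: [0.5426, -0.1593, 0.0111]
orientation: [0.707, 0.707, 0.001, 0.001]
contact_force: [-0.7, -0.3, -0.5]
opening: 0.686
t: 3.18
eef_pos: [0.5419, -0.1591, 0.01]
orientation: [0.707, 0.707, 0.0, 0.0]
contact_force: [-1.4, -0.9, 4.7]
opening: 0.47
```

```bash
python3 -m pendant '{"rot":[[0,0,0],[0,0,0],[0,0,0],[0,0,0],[0,0,0]],"slide":[[0,0,-0.03],[0,0,-0.07],[0.02,0,-0.1],[0.06,0,-0.1],[0.1,-0.01,-0.1]],"grip":[0,0,0,0,0]}' 30
python3 -m pendant '{"rot":[[0,0,0],[0,0,0],[0,0,0],[0,0,0],[0,0,0]],"slide":[[0.04,-0.01,0],[0.08,-0.02,0],[0.12,-0.03,0],[0.16,-0.035,0],[0.2,-0.035,0]],"grip":[0,0,0,0,0]}' 
python3 -m pendant '{"rot":[[0,0,0],[0,0,0],[0,0,0],[0,0,0],[0,0,0]],"slide":[[0,-0.01,0],[0,-0.02,0],[0,-0.02,0],[0,-0.02,0],[0,-0.02,0]],"grip":[0,0,0,0,0]}'
python3 - <<'E'
from h import *
print(bot.read_state()['eef_pos'])
P=bot.camera_params('wrist');im,d=bot.read_camera('wrist');X=pts('wrist',d,P)
cv2.imwrite('pics/w2.png',im)
p=X.reshape(-1,3);z=p[:,2]
q=p[(abs(p[:,0]-.56)<.16)&(abs(p[:,1]-.25)<.09)&(z>.0105)&(z<.017)];r=cv2.minAreaRect((q[:,:2]*1000).astype(np.float32));print('tray',r)
B=(im.max(2)<60)&(X[...,2]<.0105)&(X[...,2]>.003)&(abs(X[...,0]-.56)<.13)&(abs(X[...,1]-.25)<.06)
n,l,s,ce=cv2.connectedComponentsWithStats(B.astype(np.uint8))
for i in range(1,n):
    if s[i,4]>200:
        q=X[l==i];print(s[i],cv2.minAreaRect((q[:,:2]*1000).astype(np.float32)),np.median(q[:,2]))
E
```

```text
t: 3.6
eef_pos: [0.535, -0.0598, 0.1121]
orientation: [0.709, 0.705, 0.002, 0.003]
contact_force: [0.9, 0.6, -0.7]
opening: 0.466
t: 4.02
eef_pos: [0.4943, 0.1424, 0.1092]
orientation: [0.707, 0.707, -0.001, -0.0]
contact_force: [1.0, -0.5, -0.5]
opening: 0.464
t: 4.43
eef_pos: [0.4771, 0.1391, 0.1095]
orientation: [0.708, 0.706, -0.0, 0.0]
contact_force: [-1.1, 0.4, -0.8]
opening: 0.471
[0.47707091 0.13914037 0.10951585]
tray ((559.532958984375, 236.3856658935547), (255.1650390625, 109.23735809326172), 0.5682094693183899)
[ 328    0   67  129 7140] ((560.6221923828125, 243.23687744140625), (45.7006721496582, 96.40987396240234), 0.8386535048484802) 0.0067084863674664735
[ 419   16   86   82 5752] ((641.2305908203125, 250.5952911376953), (59.74796676635742, 60.07393264770508), 0.6967661380767822) 0.006684663909538173
[ 218   18   80   84 5229] ((479.5930480957031, 248.0099334716797), (62.640625, 61.911170959472656), 0.09489185363054276) 0.006741013215838949
```

View pics/w2.png

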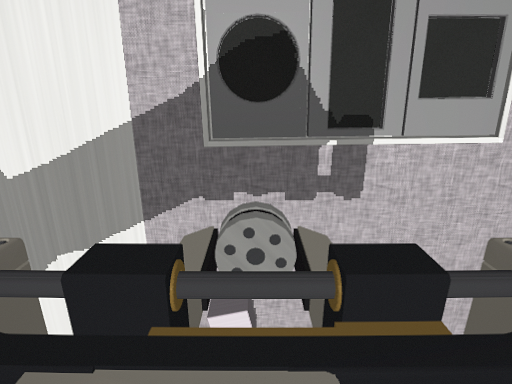

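The round pocket is at (258,58) in the wrist view, about (0.480, 0.248). The piston is held upright at (256,240).

```bash
python3 -m pendant '{"rot":[[0,0,0],[0,0,0],[0,0,0],[0,0,0],[0,0,0]],"slide":[[0.035,0.003,0],[0.07,0.003,0],[0.1,0.003,0],[0.109,0.003,0.02],[0.109,0.003,0.05]],"grip":[0,0,0,0,0]}' 30
python3 -m pendant '{"rot":[[0,0,0],[0,0,0],[0,0,0],[0,0,0],[0,0,0]],"slide":[[0,0,0],[0,0,0],[0,0,0],[0,0,0],[0,0,0]],"grip":[0,0,0,0,0]}'
```

```text
t: 4.9
eef_pos: [0.4828, 0.2552, 0.0621]
orientation: [0.706, 0.708, 0.005, 0.0]
contact_force: [1.1, -0.2, -2.4]
opening: 0.468
t: 5.32
eef_pos: [0.4809, 0.2498, 0.0611]
orientation: [0.708, 0.707, 0.001, 0.001]
contact_force: [0.0, -0.4, -0.1]
opening: 0.468
```

```bash
python3 -m pendant '{"rot":[[0,0,0],[0,0,0],[0,0,0],[0,0,0],[0,0,0]],"slide":[[-0.001,0,0.02],[-0.001,0,0.032],[-0.001,0,0.039],[-0.001,0,0.042],[-0.001,0,0.044]],"grip":[0,0,0,0,0]}' 30
python3 -m pendant '{"rot":[[0,0,0],[0,0,0],[0,0,0],[0,0,0],[0,0,0]],"slide":[[0,0,0],[0,0,0],[0,0,0],[0,0,0],[0,0,0]],"grip":[0,0,0,0,0]}'
```

```text
t: 5.73
eef_pos: [0.4788, 0.2483, 0.0167]
orientation: [0.707, 0.707, -0.001, 0.0]
contact_force: [-10.5, -7.8, 36.3]
opening: 0.469
t: 6.15
eef_pos: [0.4788, 0.2482, 0.0169]
orientation: [0.707, 0.707, -0.001, 0.0]
contact_force: [-5.4, -4.5, 12.9]
opening: 0.468
```

```bash
python3 -m pendant '{"rot":[[0,0,0],[0,0,0],[0,0,0],[0,0,0],[0,0,0]],"slide":[[0,0,0],[0,0,0],[0,0,0],[0,0,0],[0,0,0]],"grip":[0.75,0.75,0.75,0.75,0.75]}' 30
python3 -m pendant '{"rot":[[0,0,0],[0,0,0],[0,0,0],[0,0,0],[0,0,0]],"slide":[[0,0,-0.02],[0,0,-0.05],[0,0,-0.09],[-0.03,0,-0.12],[-0.06,0,-0.12]],"grip":[0.75,0.75,0.75,0.75,0.75]}'
python3 -m pendant '{"rot":[[0,0,0],[0,0,0],[0,0,0],[0,0,0],[0,0,0]],"slide":[[-0.04,0,0],[-0.08,0,0],[-0.12,0,0],[-0.12,0,0],[-0.12,0,0]],"grip":[1,1,1,1,1]}'
python3 - <<'E'
from h import *
P=bot.camera_params('wrist');im,d=bot.read_camera('wrist');X=pts('wrist',d,P)
cv2.imwrite('pics/w3.png',im)
p=X.reshape(-1,3);z=p[:,2]
q=p[(np.hypot(p[:,0]-.48,p[:,1]-.248)<.04)&(z>.025)&(z<.04)];r=cv2.minAreaRect((q[:,:2]*1000).astype(np.float32));print('piston',r,np.percentile(q[:,2],[5,50,95]))
print(np.c_[q,np.ones(len(q))].shape, np.linalg.lstsq(np.c_[q[:,:2]-q[:,:2].mean(0),np.ones(len(q))],q[:,2],rcond=None)[0])
E
```

```text
t: 6.57
eef_pos: [0.4797, 0.2492, 0.0156]
orientation: [0.707, 0.707, 0.0, -0.0]
contact_force: [-0.5, 0.9, -0.1]
opening: 0.739
t: 6.98
eef_pos: [0.4831, 0.1931, 0.1416]
orientation: [0.705, 0.709, 0.005, 0.002]
contact_force: [0.6, -0.6, -0.5]
opening: 0.751
t: 7.4
eef_pos: [0.4796, 0.0658, 0.1355]
orientation: [0.709, 0.705, -0.0, 0.0]
contact_force: [-0.1, 0.8, 0.1]
opening: 0.995Traceback (most recent call last):
  File "<stdin>", line 5, in <module>
    return _quantile_unchecked(
        a, q, axis, out, overwrite_input, method, keepdims, weights)
    return _ureduce(a,
                    func=_quantile_ureduce_func,
    ...<5 lines>...
                    overwrite_input=overwrite_input,
                    method=method)
    r = func(a, **kwargs)
    result = _quantile(arr,
                       quantiles=q,
    ...<2 lines>...
                       out=out,
                       weights=wgt)
    slices_having_nans = np.isnan(arr[-1, ...])
                                  ~~~^^^^^^^^^
IndexError: index -1 is out of bounds for axis 0 with size 0
```

View pics/w3.png

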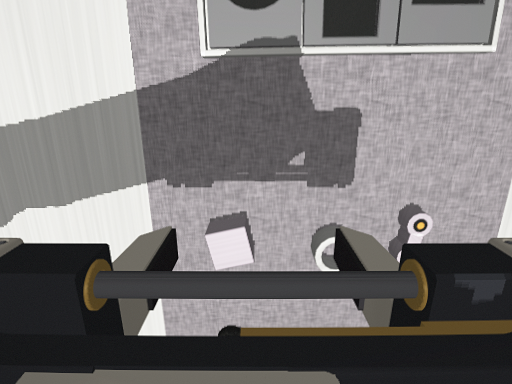

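```bash
python3 -m pendant '{"rot":[[0,0,-0.12],[0,0,-0.24],[0,0,-0.36],[0,0,-0.48],[0,0,-0.6]],"slide":[[-0.04,-0.004,0],[-0.08,-0.008,0],[-0.12,-0.012,0],[-0.16,-0.016,0],[-0.2,-0.022,0]],"grip":[1,1,1,1,1]}'
cat >> h.py <<'E'
def psi(s): y=Ro.from_quat(s['orientation']).apply([0,1,0]); return np.arctan2(y[1],y[0])
def go(s,x,y,z,deg):
    d=np.array([x,y,z])-s['eef_pos'];a=psi(s)
    print('psi',np.degrees(a).round(2),'pos',s['eef_pos'].round(4),'slide',(Ro.from_quat(s['orientation']).inv().apply(d)).round(4),'rz',round(a-np.radians(deg),3),'j',s['joints'].round(2))
def top(X,x,y,r,z0,z1):
    p=X.reshape(-1,3);q=p[(np.hypot(p[:,0]-x,p[:,1]-y)<r)&(p[:,2]>z0)&(p[:,2]<z1)]
    if len(q)<20: print('few',len(q)); return
    c=np.linalg.lstsq(np.c_[q[:,:2]-q[:,:2].mean(0),np.ones(len(q))],q[:,2],rcond=None)[0]
    print(len(q),cv2.minAreaRect((q[:,:2]*1000).astype(np.float32)),'z',np.percentile(q[:,2],[5,50,95]).round(4),'slope',c[:2].round(3))
E
python3 - <<'E'
from h import *
s=bot.read_state();go(s,.457,-.261,.13,73)
P=bot.camera_params('scene');im,d=bot.read_camera('scene');X=pts('scene',d,P);cv2.imwrite('pics/s2.png',cv2.resize(im[150:280,310:440],None,fx=4,fy=4,interpolation=2))
top(X,.48,.248,.04,.022,.045)
top(X,.457,-.261,.045,.026,.04)
E
```

```text
t: 7.87
eef_pos: [0.4613, -0.1109, 0.1358]
orientation: [0.486, 0.874, 0.001, 0.0]
contact_force: [2.1, 0.0, 0.3]
opening: 1.002
psi 31.78 pos [ 0.4613 -0.1109  0.1358] slide [-0.1253 -0.0827  0.0056] rz -0.719 j [ 0.61  0.32 -0.5   2.06  0.21  0.81  0.54]
241 ((480.13543701171875, 250.27191162109375), (41.34204864501953, 43.28704833984375), 68.98933410644531) z [0.0256 0.0323 0.0344] slope [-0.1   0.03]
137 ((456.310302734375, -257.4670715332031), (42.479129791259766, 42.65277099609375), 72.5111312866211) z [0.0267 0.0312 0.0331] slope [-0.006 -0.008]
```

View pics/s2.png

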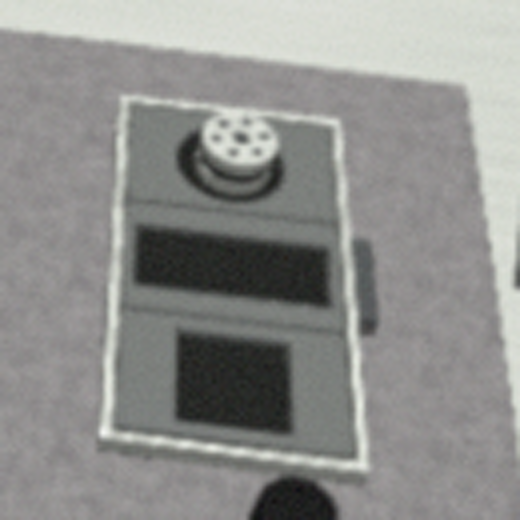

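The scene crop shows the piston drilled face up in the round pocket at (240,140), with its top at z about 0.033, so it is seated. Next is the clevis.

```bash
python3 -m pendant '{"rot":[[0,0,-0.12],[0,0,-0.24],[0,0,-0.36],[0,0,-0.48],[0,0,-0.6]],"slide":[[-0.03,-0.02,0],[-0.06,-0.04,0],[-0.08,-0.06,0],[-0.1,-0.07,0],[-0.104,-0.0725,0]],"grip":[1,1,1,1,1]}'
python3 -m pendant '{"rot":[[0,0,-0.074],[0,0,-0.074],[0,0,-0.074],[0,0,-0.074],[0,0,-0.074]],"slide":[[0,0,0],[0,0,0],[0,0,0],[0,0,0],[0,0,0]],"grip":[1,1,1,1,1]}'
python3 - <<'E'
from h import *
s=bot.read_state();go(s,.457,-.261,.01,73)
X=pts('wrist',bot.read_camera('wrist')[1],bot.camera_params('wrist'))
top(X,.457,-.261,.04,.026,.04)
X=pts('side',bot.read_camera('side')[1],bot.camera_params('side'))
top(X,.457,-.261,.04,.026,.04)
E
```

```text
t: 8.33
eef_pos: [0.4531, -0.2414, 0.1355]
orientation: [0.21, 0.978, -0.0, 0.001]
contact_force: [0.3, -0.7, -0.4]
opening: 0.999
t: 8.75
eef_pos: [0.4529, -0.2371, 0.1356]
orientation: [0.175, 0.985, 0.0, 0.0]
contact_force: [-0.9, 0.5, -0.6]
opening: 1.0
psi 69.85 pos [ 0.4529 -0.2371  0.1356] slide [-0.0121 -0.0211  0.1256] rz -0.055 j [ 0.91  0.4  -0.58  1.97  0.29  0.85  1.39]
1127 ((455.7639465332031, -260.58489990234375), (40.349483489990234, 40.49666976928711), 72.66387939453125) z [0.0291 0.031  0.0321] slope [0.014 0.   ]
355 ((456.6556091308594, -262.051513671875), (42.576087951660156, 39.469573974609375), 73.75639343261719) z [0.0268 0.0305 0.0322] slope [0.002 0.01 ]
```

```bash
python3 -m pendant '{"rot":[[0,0,-0.055],[0,0,-0.055],[0,0,-0.055],[0,0,-0.055],[0,0,-0.055]],"slide":[[-0.012,-0.021,0.01],[-0.012,-0.021,0.045],[-0.012,-0.021,0.085],[-0.012,-0.021,0.11],[-0.012,-0.021,0.125]],"grip":[1,1,1,1,1]}'
python3 -m pendant '{"rot":[[0,0,0],[0,0,0],[0,0,0],[0,0,0],[0,0,0]],"slide":[[0,0,0],[0,0,0],[0,0,0],[0,0,0],[0,0,0]],"grip":[0.9,0.6,0.4,0,0]}' 35
python3 -c "
from h import *
go(bot.read_state(),.4565,-.261,.01,73)"
python3 -m pendant '{"rot":[[0,0,0],[0,0,0],[0,0,0],[0,0,0],[0,0,0]],"slide":[[0,0,0],[0,0,0],[0,0,0],[0,0,0],[0,0,0]],"grip":[0,0,0,0,0]}' 35
python3 -m pendant '{"rot":[[0,0,0],[0,0,0],[0,0,0],[0,0,0],[0,0,0]],"slide":[[0,0,0],[0,0,-0.02],[0,0,-0.05],[0,0,-0.08],[0,0,-0.1]],"grip":[0,0,0,0,0]}' 35
```

```text
t: 9.27
eef_pos: [0.4544, -0.2611, 0.0075]
orientation: [0.148, 0.989, 0.001, -0.002]
contact_force: [0.3, -0.5, -0.3]
opening: 1.001
t: 9.68
eef_pos: [0.4575, -0.2628, 0.0121]
orientation: [0.148, 0.989, -0.001, 0.001]
contact_force: [1.4, -1.6, 0.7]
opening: 0.684
psi 72.98 pos [ 0.4575 -0.2628  0.0121] slide [0.0014 0.0014 0.002 ] rz -0.0 j [ 0.85  0.62 -0.47  1.99  0.46  0.63  1.35]
t: 10.1
eef_pos: [0.4566, -0.2622, 0.011]
orientation: [0.148, 0.989, -0.0, 0.0]
contact_force: [0.0, 0.9, 5.4]
opening: 0.434
t: 10.52
eef_pos: [0.4567, -0.2621, 0.1123]
orientation: [0.148, 0.989, -0.0, 0.0]
contact_force: [0.4, -0.5, -1.3]
opening: 0.433
```

```bash
python3 - <<'E'
from h import *
go(bot.read_state(),.641,.2505,.112,91)
for c in('scene','side'):
    p=np.load(c+'0.npz')['X'].reshape(-1,3)
    for n,x0,x1,y0,y1 in (('bottle',.66,1.0,.15,.4),('red',.7,1,-.25,.1)):
        q=p[(p[:,0]>x0)&(p[:,0]<x1)&(p[:,1]>y0)&(p[:,1]<y1)&(p[:,2]>.04)&(p[:,2]<.2)]
        if len(q): print(c,n,len(q),np.percentile(q,[1,99],axis=0).round(3).tolist())
E
```

```text
psi 73.01 pos [ 0.4567 -0.2621  0.1123] slide [-2.640e-02  5.441e-01  4.000e-04] rz -0.314 j [ 0.93  0.46 -0.57  1.95  0.33  0.82  1.45]
scene bottle 2491 [[0.814, 0.209, 0.043], [0.864, 0.269, 0.19]]
scene red 6431 [[0.808, -0.135, 0.053], [0.906, 0.048, 0.186]]
side bottle 1018 [[0.797, 0.204, 0.042], [0.855, 0.249, 0.187]]
side red 3877 [[0.803, -0.142, 0.05], [0.901, 0.015, 0.191]]
```

```bash
python3 -m pendant '{"rot":[[0,0,0],[0,0,0],[0,0,0],[0,0,0],[0,0,0]],"slide":[[-0.002,0.03,0],[-0.004,0.07,0],[-0.006,0.11,0],[-0.008,0.15,0],[-0.01,0.19,0]],"grip":[0,0,0,0,0]}' 35
python3 -m pendant '{"rot":[[0,0,0],[0,0,0],[0,0,0],[0,0,0],[0,0,0]],"slide":[[-0.002,0.04,0],[-0.004,0.08,0],[-0.006,0.12,0],[-0.008,0.16,0],[-0.01,0.2,0]],"grip":[0,0,0,0,0]}'
python3 -m pendant '{"rot":[[0,0,-0.08],[0,0,-0.16],[0,0,-0.24],[0,0,-0.31],[0,0,-0.31]],"slide":[[0,0.04,0],[-0.006,0.08,0],[-0.006,0.12,0],[-0.006,0.15,0],[-0.006,0.154,0]],"grip":[0,0,0,0,0]}'
python3 -m pendant '{"rot":[[0,0,0],[0,0,0],[0,0,0],[0,0,0],[0,0,0]],"slide":[[0,0,0],[0,0,0],[0,0,0],[0,0,0],[0,0,0]],"grip":[0,0,0,0,0]}'
python3 - <<'E'
from h import *
go(bot.read_state(),.641,.2505,.018,91)
E
```

```text
t: 10.93
eef_pos: [0.5213, -0.082, 0.1102]
orientation: [0.148, 0.989, -0.0, -0.0]
contact_force: [1.4, -1.0, -1.6]
opening: 0.433
t: 11.35
eef_pos: [0.5894, 0.1064, 0.1098]
orientation: [0.148, 0.989, -0.0, -0.001]
contact_force: [1.6, 0.5, -2.0]
opening: 0.435
t: 11.77
eef_pos: [0.6392, 0.2593, 0.1101]
orientation: [-0.012, 1.0, 0.003, -0.0]
contact_force: [-0.8, 0.6, -2.0]
opening: 0.435
t: 12.18
eef_pos: [0.6407, 0.2482, 0.1105]
orientation: [-0.005, 1.0, -0.001, 0.0]
contact_force: [0.7, -0.4, -2.4]
opening: 0.432
psi 90.6 pos [0.6407 0.2482 0.1105] slide [-0.0003  0.0024  0.0925] rz -0.007 j [ 0.02  0.74 -0.65  1.53  0.49  1.04  0.82]
```

```bash
python3 -m pendant '{"rot":[[0,0,0],[0,0,0],[0,0,0],[0,0,0],[0,0,0]],"slide":[[0,0.002,0.03],[0,0.002,0.06],[0,0.002,0.08],[0,0.002,0.087],[0,0.002,0.09]],"grip":[0,0,0,0,0]}' 35
python3 -m pendant '{"rot":[[0,0,0],[0,0,0],[0,0,0],[0,0,0],[0,0,0]],"slide":[[0,0,0],[0,0,0.001],[0,0,0.002],[0,0,0.0025],[0,0,0.0025]],"grip":[0,0,0,0,0]}'
```

```text
t: 12.6
eef_pos: [0.6394, 0.2509, 0.0189]
orientation: [-0.006, 1.0, -0.001, -0.001]
contact_force: [-0.5, 0.1, -1.5]
opening: 0.436
t: 13.02
eef_pos: [0.6409, 0.2527, 0.0191]
orientation: [-0.007, 1.0, 0.0, 0.001]
contact_force: [-0.5, -0.5, -2.1]
opening: 0.437
```

```bash
python3 -m pendant '{"rot":[[0,0,0],[0,0,0],[0,0,0],[0,0,0],[0,0,0]],"slide":[[0,0,0.0005],[0,0,0.001],[0,0,0.0015],[0,0,0.002],[0,0,0.002]],"grip":[0,0,0,0,0]}' 35
```

```text
t: 13.43
eef_pos: [0.6408, 0.2526, 0.018]
orientation: [-0.006, 1.0, -0.0, 0.001]
contact_force: [-3.2, -2.9, 8.9]
opening: 0.434
```

```bash
python3 -m pendant '{"rot":[[0,0,0],[0,0,0],[0,0,0],[0,0,0],[0,0,0]],"slide":[[0,0,0],[0,0,0],[0,0,0],[0,0,0],[0,0,0]],"grip":[0.7,0.7,0.7,0.7,0.7]}' 30
python3 -m pendant '{"rot":[[0,0,0],[0,0,0],[0,0,0],[0,0,0],[0,0,0]],"slide":[[0,0,-0.02],[0,0,-0.05],[0,0,-0.09],[0,-0.03,-0.11],[0,-0.07,-0.11]],"grip":[0.7,0.7,0.7,0.7,0.7]}'
python3 -m pendant '{"rot":[[0,0,0.12],[0,0,0.24],[0,0,0.36],[0,0,0.48],[0,0,0.6]],"slide":[[0,-0.04,0],[0,-0.08,0],[0,-0.12,0],[0,-0.16,0],[0,-0.2,0]],"grip":[1,1,1,1,1]}'
python3 -m pendant '{"rot":[[0,0,0.12],[0,0,0.24],[0,0,0.36],[0,0,0.48],[0,0,0.58]],"slide":[[0,0,0],[0,0,0],[0,0,0],[0,0,0],[0,0,0]],"grip":[1,1,1,1,1]}'
python3 - <<'E'
from h import *
go(bot.read_state(),.655,-.137,.13,23)
P=bot.camera_params('scene');im,d=bot.read_camera('scene');X=pts('scene',d,P);cv2.imwrite('pics/s3.png',cv2.resize(im[150:280,310:440],None,fx=4,fy=4,interpolation=2))
print('piston');top(X,.48,.248,.04,.022,.045);print('clevis');top(X,.641,.2505,.045,.034,.05)
E
```

```text
t: 13.85
eef_pos: [0.6403, 0.2525, 0.0159]
orientation: [-0.007, 1.0, 0.0, -0.0]
contact_force: [0.9, -0.1, -0.1]
opening: 0.69
t: 14.27
eef_pos: [0.6434, 0.1901, 0.1329]
orientation: [-0.011, 1.0, 0.004, 0.005]
contact_force: [1.2, 0.9, 0.8]
opening: 0.698
t: 14.68
eef_pos: [0.6436, -0.0195, 0.1262]
orientation: [0.292, 0.956, 0.0, 0.0]
contact_force: [1.1, 0.4, -0.5]
opening: 0.982
t: 15.1
eef_pos: [0.6438, -0.0175, 0.126]
orientation: [0.553, 0.833, 0.0, -0.0]
contact_force: [1.0, 0.2, -0.1]
opening: 1.0
psi 22.79 pos [ 0.6438 -0.0175  0.126 ] slide [-0.1145 -0.0359 -0.0041] rz -0.004 j [ 0.27  0.59 -0.39  1.65  0.26  0.95  0.18]
piston
241 ((479.221435546875, 250.37359619140625), (41.50895690917969, 43.617835998535156), 73.51813507080078) z [0.0248 0.0322 0.0344] slope [-0.096  0.038]
clevis
210 ((641.2015380859375, 253.92918395996094), (40.31061935424805, 39.40970230102539), 1.0050166845321655) z [0.0357 0.0386 0.0406] slope [-0.015  0.006]
```

View pics/s3.png

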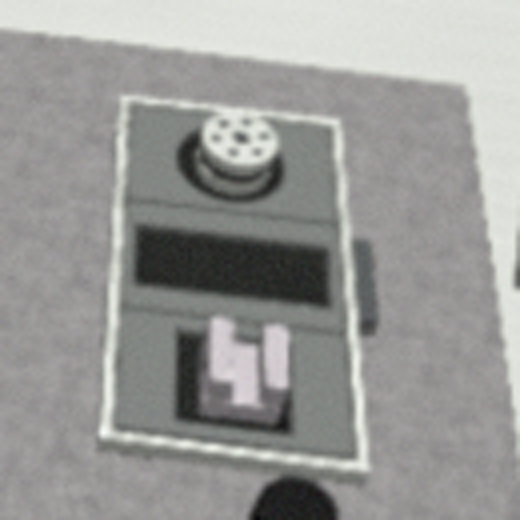

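The crop shows the clevis slot-up in the square pocket at (245,370), with its top at 0.039 as it should be. Next is the link.

```bash
python3 -m pendant '{"rot":[[0,0,0],[0,0,0],[0,0,0],[0,0,0],[0,0,0]],"slide":[[-0.04,-0.012,0],[-0.08,-0.024,0],[-0.11,-0.034,0],[-0.114,-0.036,0],[-0.114,-0.036,0]],"grip":[1,1,1,1,1]}' 30
python3 -m pendant '{"rot":[[0,0,0],[0,0,0],[0,0,0],[0,0,0],[0,0,0]],"slide":[[0,0,0],[0,0,0],[0,0,0.02],[0,0,0.04],[0,0,0.04]],"grip":[1,1,1,0.7,0.7]}'
python3 - <<'E'
from h import *
go(bot.read_state(),.655,-.1365,.009,23)
im,d=bot.read_camera('wrist');X=pts('wrist',d,bot.camera_params('wrist'));cv2.imwrite('pics/w4.png',im)
top(X,.655,-.137,.06,.017,.028)
E
```

```text
t: 15.57
eef_pos: [0.6549, -0.1415, 0.1255]
orientation: [0.553, 0.833, -0.001, 0.0]
contact_force: [0.5, 0.6, 0.2]
opening: 1.002
t: 15.98
eef_pos: [0.6528, -0.1333, 0.0823]
orientation: [0.549, 0.836, -0.001, -0.003]
contact_force: [-1.0, -0.8, -0.2]
opening: 0.903
psi 23.38 pos [ 0.6528 -0.1333  0.0823] slide [-0.0041  0.0011  0.0733] rz 0.007 j [ 0.41  0.68 -0.36  1.6   0.28  0.91  0.36]
2525 ((656.0354614257812, -136.16746520996094), (24.631572723388672, 89.3875732421875), 22.308774948120117) z [0.0215 0.0228 0.024 ] slope [0.004 0.   ]
```

View pics/w4.png

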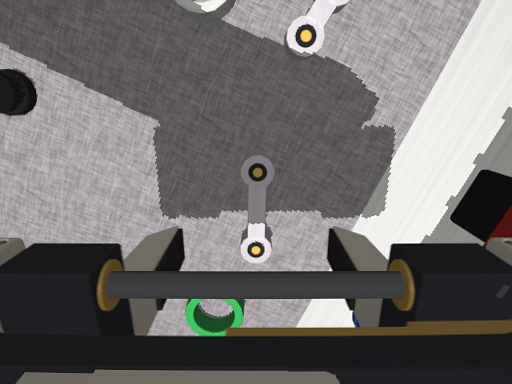

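The long link at (257,210) lies square between the fingers. Descend and grip the bar.

```bash
python3 -m pendant '{"rot":[[0,0,0],[0,0,0],[0,0,0],[0,0,0],[0,0,0]],"slide":[[-0.003,0.002,0.03],[-0.003,0.002,0.05],[-0.003,0.002,0.065],[-0.003,0.002,0.073],[-0.003,0.002,0.073]],"grip":[0.7,0.7,0.7,0.7,0.7]}' 30
python3 -m pendant '{"rot":[[0,0,0],[0,0,0],[0,0,0],[0,0,0],[0,0,0]],"slide":[[0,0,0],[0,0,0],[0,0,0],[0,0,0],[0,0,0]],"grip":[0.4,0.2,0,0,0]}' 30
python3 -m pendant '{"rot":[[0,0,0],[0,0,0],[0,0,0],[0,0,0],[0,0,0]],"slide":[[0,0,0],[0,0,0],[0,0,0],[0,0,0],[0,0,0]],"grip":[0,0,0,0,0]}' 40
python3 -m pendant '{"rot":[[0,0,0],[0,0,0],[0,0,0],[0,0,0],[0,0,0]],"slide":[[0,0,0],[0,0,0],[0,0,0],[0,0,0],[0,0,0]],"grip":[0,0,0,0,0]}' 40
```

```text
t: 16.45
eef_pos: [0.6575, -0.1374, 0.0117]
orientation: [0.55, 0.835, -0.0, -0.001]
contact_force: [-0.2, -0.0, -0.6]
opening: 0.7
t: 16.87
eef_pos: [0.6592, -0.1387, 0.014]
orientation: [0.551, 0.835, 0.0, 0.001]
contact_force: [0.1, -0.4, 0.5]
opening: 0.389
t: 17.28
eef_pos: [0.6582, -0.1388, 0.0131]
orientation: [0.551, 0.834, -0.0, -0.0]
contact_force: [-1.8, -1.0, 2.3]
opening: 0.143
t: 17.7
eef_pos: [0.6582, -0.1388, 0.0131]
orientation: [0.551, 0.834, -0.0, -0.0]
contact_force: [-4.2, -1.4, 4.8]
opening: 0.142
```

```bash
python3 -m pendant '{"rot":[[0,0,0],[0,0,0],[0,0,0],[0,0,0],[0,0,0]],"slide":[[0,0,-0.02],[0,0,-0.05],[0,0,-0.08],[0,0,-0.1],[0,0,-0.1]],"grip":[0,0,0,0,0]}' 40
python3 -m pendant '{"rot":[[0,0,0.08],[0,0,0.16],[0,0,0.24],[0,0,0.32],[0,0,0.38]],"slide":[[0,0,0],[0,0,0],[0.03,0.01,0],[0.07,0.02,0],[0.11,0.02,0]],"grip":[0,0,0,0,0]}'
python3 -m pendant '{"rot":[[0,0,0],[0,0,0],[0,0,0],[0,0,0],[0,0,0]],"slide":[[0.04,-0.012,0],[0.08,-0.024,0],[0.1,-0.034,0],[0.11,-0.04,0],[0.11,-0.04,0]],"grip":[0,0,0,0,0]}'
python3 -m pendant '{"rot":[[0,0,0],[0,0,0],[0,0,0],[0,0,0],[0,0,0]],"slide":[[0,0,0],[0,0,0],[0,0,0],[0,0,0],[0,0,0]],"grip":[0,0,0,0,0]}'
python3 - <<'E'
from h import *
go(bot.read_state(),.5605,.2465,.113,1)
im,d=bot.read_camera('wrist');X=pts('wrist',d,bot.camera_params('wrist'));cv2.imwrite('pics/w5.png',im)
e=bot.read_state()['eef_pos'];top(X,e[0],e[1],.06,.108,.13)
E
```

```text
t: 18.12
eef_pos: [0.663, -0.138, 0.1184]
orientation: [0.551, 0.835, 0.002, 0.004]
contact_force: [2.0, -0.2, -0.4]
opening: 0.145
t: 18.53
eef_pos: [0.6348, -0.0279, 0.1117]
orientation: [0.701, 0.713, 0.001, 0.0]
contact_force: [0.6, 2.5, -1.0]
opening: 0.148
t: 18.95
eef_pos: [0.5891, 0.0838, 0.112]
orientation: [0.696, 0.718, -0.0, -0.001]
contact_force: [0.2, 0.9, -1.7]
opening: 0.145
t: 19.37
eef_pos: [0.5917, 0.0779, 0.1129]
orientation: [0.7, 0.715, -0.0, 0.0]
contact_force: [-1.0, -0.2, -1.4]
opening: 0.143
psi 1.22 pos [0.5917 0.0779 0.1129] slide [ 1.693e-01 -2.760e-02 -1.000e-04] rz 0.004 j [ 0.07  0.53 -0.32  1.78  0.21  0.86 -0.32]
4576 ((589.4783935546875, 82.60337829589844), (86.86778259277344, 44.63704299926758), 74.09907531738281) z [0.1175 0.1211 0.1263] slope [ 0.001 -0.022]
```

View pics/w5.png

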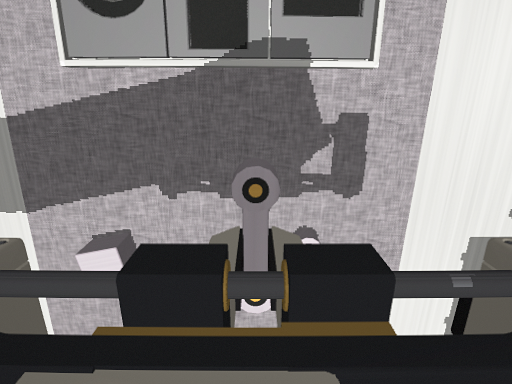

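The link is held level and lengthwise, with its near eye at (256,190). Now over the long bay.

```bash
python3 -m pendant '{"rot":[[0,0,0],[0,0,0],[0,0,0],[0,0,0],[0,0,0]],"slide":[[0.04,-0.007,0],[0.08,-0.014,0],[0.12,-0.021,0],[0.155,-0.0275,0],[0.168,-0.0275,0]],"grip":[0,0,0,0,0]}' 40
python3 -m pendant '{"rot":[[0,0,0],[0,0,0],[0,0,0],[0,0,0],[0,0,0]],"slide":[[0,0,0],[0,0,0],[0,0,0.02],[0,0,0.04],[0,0,0.05]],"grip":[0,0,0,0,0]}'
python3 -m pendant '{"rot":[[0,0,0],[0,0,0],[0,0,0],[0,0,0],[0,0,0]],"slide":[[0,0,0],[0,0,0],[0,0,0],[0,0,0],[0,0,0]],"grip":[0,0,0,0,0]}'
python3 - <<'E'
from h import *
go(bot.read_state(),.5605,.2455,.02,1)
E
```

```text
t: 19.83
eef_pos: [0.5569, 0.2547, 0.1136]
orientation: [0.696, 0.718, 0.002, -0.002]
contact_force: [-1.0, 1.4, -0.5]
opening: 0.144
t: 20.25
eef_pos: [0.5595, 0.2431, 0.061]
orientation: [0.7, 0.714, -0.002, 0.0]
contact_force: [-0.8, -0.4, -2.0]
opening: 0.146
t: 20.67
eef_pos: [0.5605, 0.247, 0.0643]
orientation: [0.699, 0.715, 0.001, 0.0]
contact_force: [-0.1, -0.0, -1.9]
opening: 0.146
psi 1.35 pos [0.5605 0.247  0.0643] slide [-0.0016 -0.0002  0.0443] rz 0.006 j [-0.22  0.62 -0.32  1.77  0.26  0.8  -0.64]
```

```bash
python3 -m pendant '{"rot":[[0,0,0],[0,0,0],[0,0,0],[0,0,0],[0,0,0]],"slide":[[-0.001,0,0.015],[-0.001,0,0.03],[-0.001,0,0.038],[-0.001,0,0.041],[-0.001,0,0.042]],"grip":[0,0,0,0,0]}' 40
python3 -m pendant '{"rot":[[0,0,0],[0,0,0],[0,0,0],[0,0,0],[0,0,0]],"slide":[[0,0,0.0005],[0,0,0.001],[0,0,0.0015],[0,0,0.002],[0,0,0.002]],"grip":[0,0,0,0,0]}'
```

```text
t: 21.08
eef_pos: [0.5594, 0.2458, 0.0208]
orientation: [0.699, 0.716, -0.0, -0.0]
contact_force: [-0.1, -0.1, -1.1]
opening: 0.145
t: 21.5
eef_pos: [0.5602, 0.2462, 0.0201]
orientation: [0.699, 0.715, 0.001, 0.0]
contact_force: [-0.9, -0.1, 5.0]
opening: 0.146
```

Contact. Release, lift, retreat and check.

```bash
python3 -m pendant '{"rot":[[0,0,0],[0,0,0],[0,0,0],[0,0,0],[0,0,0]],"slide":[[0,0,0],[0,0,0],[0,0,0],[0,0,0],[0,0,0]],"grip":[0.36,0.36,0.36,0.36,0.36]}' 30
python3 -m pendant '{"rot":[[0,0,0],[0,0,0],[0,0,0],[0,0,0],[0,0,0]],"slide":[[0,0,-0.02],[0,0,-0.05],[0,0,-0.09],[0,0,-0.13],[-0.04,0,-0.15]],"grip":[0.36,0.36,0.36,0.36,0.36]}'
python3 -m pendant '{"rot":[[0,0,0],[0,0,0],[0,0,0],[0,0,0],[0,0,0]],"slide":[[-0.04,0,-0.02],[-0.08,0,-0.04],[-0.11,0,-0.05],[-0.12,0,-0.05],[-0.12,0,-0.05]],"grip":[0.36,0.36,0.36,0.36,0.36]}'
python3 - <<'E'
from h import *
for c in('scene','side','wrist'):
    im,d=bot.read_camera(c);X=pts(c,d,bot.camera_params(c));cv2.imwrite(f'pics/end_{c}.png',im)
    print(c)
    for n,a in dict(piston=(.48,.249,.04,.028,.045),clevis=(.641,.2515,.045,.034,.05),link=(.5605,.2495,.055,.023,.04),collar=(.56,-.0055,.035,.02,.032),block=(.4545,.0065,.04,.026,.038),short=(.6385,.0085,.045,.017,.028)).items(): print(n,end=' ');top(X,*a)
a=cv2.imread('pics/end_scene.png');b=cv2.imread('pics/end_wrist.png')
cv2.imwrite('pics/end.png',np.hstack([cv2.resize(a[150:280,120:420],(700,303)) ]))
E
```

```text
t: 21.92
eef_pos: [0.5596, 0.2458, 0.019]
orientation: [0.699, 0.715, -0.0, -0.0]
contact_force: [-0.1, 0.0, -0.0]
opening: 0.361
t: 22.33
eef_pos: [0.5613, 0.2193, 0.1736]
orientation: [0.695, 0.719, 0.006, -0.001]
contact_force: [0.7, 1.5, 0.9]
opening: 0.359
t: 22.75
eef_pos: [0.5644, 0.0835, 0.2186]
orientation: [0.701, 0.713, -0.0, 0.001]
contact_force: [0.3, -0.5, 0.5]
opening: 0.363
scene
piston 210 ((480.0054626464844, 249.74819946289062), (41.46967315673828, 41.3426628112793), 53.48661422729492) z [0.0296 0.0324 0.0345] slope [-0.033 -0.014]
clevis 211 ((640.9793701171875, 254.48318481445312), (40.07197952270508, 40.35746383666992), 0.8235794305801392) z [0.0351 0.0386 0.0406] slope [-0.019  0.01 ]
link 304 ((560.6494140625, 250.17971801757812), (27.46731948852539, 87.84636688232422), 1.8444526195526123) z [0.0243 0.0278 0.0298] slope [-0.059 -0.005]
collar 154 ((561.3225708007812, -3.9401931762695312), (42.95117950439453, 40.961273193359375), 11.771044731140137) z [0.0208 0.0243 0.0265] slope [-0.015  0.001]
block 203 ((454.51434326171875, 7.852283477783203), (44.7804756164
[... 1458 characters left out ...]
1.0073919296264648) z [0.036  0.038  0.0394] slope [ 0.002 -0.014]
link 1040 ((560.6346435546875, 236.60348510742188), (24.325180053710938, 60.43484878540039), 0.17367492616176605) z [0.0267 0.0281 0.0296] slope [-0.005 -0.001]
collar 493 ((559.772216796875, -3.0929946899414062), (42.88019943237305, 42.68259811401367), 13.447577476501465) z [0.0214 0.0243 0.0256] slope [-0.002 -0.008]
block 904 ((454.0131530761719, 8.795246124267578), (40.42051315307617, 39.7136344909668), 12.731928825378418) z [0.0288 0.0306 0.0319] slope [-0.008 -0.016]
short 390 ((639.41650390625, 23.97818946838379), (33.73030471801758, 24.795305252075195), 72.03662872314453) z [0.0185 0.0206 0.0219] slope [ 0.027 -0.013]
```

View pics/end.png

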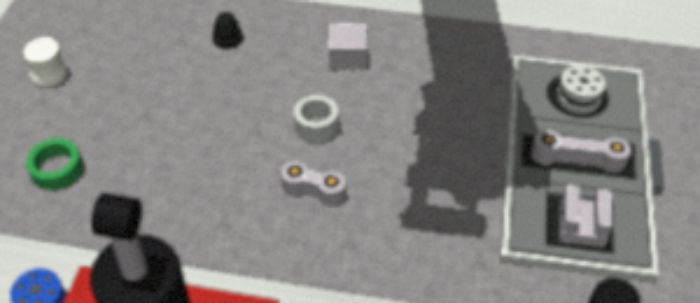

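View pics/end_wrist.png

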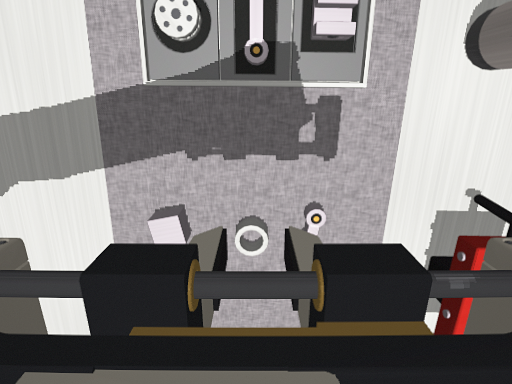

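All three parts sit flat in their bays: in the wrist view the piston is at (178,14), the link's eye at (256,50) and the clevis at (333,18). The look-alikes haven't moved, so I'm handing in.

```bash
python3 -c "
from station import bot
print(bot.hand_in())"
```

```text
the job is handed in; nothing more can be done
None
```

The caddy is kitted and handed in at about 23 s of robot time. I placed the drilled-face piston in the round bay, then the slotted clevis in the square bay, then the long link lengthwise in the long bay.

- **Heights:** in the last scene and wrist views, the part tops are at about 32, 38 and 28 mm. The expected heights are 33, 39 and 29 mm, so all three rest flat on their bay floors and inside their pockets. The side camera reads 1–2 mm lower, within calibration.
- **Look-alikes:** the collar, the block and the short link read within about 2 mm of where they started, as measured by the scene and side cameras. The wrist camera saw only part of the short link, so its reading for that one was not usable.
- **Force:** the highest wrist force printed at the end of a move was about 38 N, when the piston was seated. Nothing was touched after the last release.
- **Failed check:** one wrist-camera check of the placed piston failed because the piston was out of view. I repeated it with the scene camera, which showed it seated.

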